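# Snap the right cover onto the dust-extraction port and hold it down

### The job

Close the open port of the grey dust-extraction box with the orange cover that fits it: of the three covers in the tray, only the middle-sized one snaps in. Push it down over the port until it snaps, then keep pressing so that the red sprung seal stays squeezed down nearly flush with the collar, and finish while still holding the cover pressed. Leave the other two covers and the things lying on the bench where they are.

Things in the scene. Friction and masses are not known exactly. Their poses are not given: they have to be found in the camera images.
- port: Grey steel extraction box fixed to the bench (its place and turn vary), 150 x 170 mm, 70 mm high, blue top plate; a dark round steel collar 64 mm across rises from the middle of its top plate to 100 mm above the bench, and a black hose stub leaves its +x side. Origin: centre of its underside; z up.
- port_mouth (a point): Centre of the collar's opening at its rim, 100 mm above the bench; z up. Collar 50 mm across inside, 30 mm deep; four sprung balls stand in to 40 mm across, 8 mm below the rim. They meet the medium cover when its foot is 13 mm below the rim; passing them takes about 10 N, then the force drops and they pull it down. Fully home the foot is 25 mm below the rim.
- seal (a joint): Red ring seal, 61 mm across, sprung, on the collar's rim. Value: how far it is pressed down, 0 (free, 4 mm proud of the rim) to 0.004 m (flush, at its stop). The cover's flange presses it: 3 N starts it, 13 N brings it to the stop. Once snapped, a cover let go rises and leaves the seal about 3 mm proud.
- tray: Low grey tray fixed on the bench, 130 x 300 mm, rim 16 mm high, floor 4 mm above the bench. Origin: centre of its underside; its long side is its y axis. The three covers stand in it in a row along y, about 90 mm apart, in any order.
- cover_medium: Orange plug cover, one of 3 look-alikes, loose, standing plug down in the tray. From the foot up: foot 34 mm across, from 2 mm a cone to a 45 mm snap bead at 9-10.5 mm, neck 38 mm, flange 64 mm across at 25-29 mm, round grip knob 28 mm across at 29-63 mm (thin black band). Origin: centre of the foot; z up. 35-100 g. This is the one that fits the port.
- cover_small: Orange plug cover, one of 3 look-alikes, loose, standing plug down in the tray. From the foot up: foot 24 mm across, from 2 mm a cone to a 35 mm snap bead at 9-10.5 mm, neck 28 mm, flange 54 mm across at 25-29 mm, round grip knob 28 mm across at 29-63 mm (thin black band). Origin: centre of the foot; z up. 35-100 g. Too small: it drops in without snapping.
- cover_large: Orange plug cover, one of 3 look-alikes, loose, standing plug down in the tray. From the foot up: foot 44 mm across, from 2 mm a cone to a 55 mm snap bead at 9-10.5 mm, neck 48 mm, flange 74 mm across at 25-29 mm, round grip knob 28 mm across at 29-63 mm (thin black band). Origin: centre of the foot; z up. 35-100 g. Too large for the port.
- goggles: Green safety goggles on the bench, about 65 x 172 x 60 mm. Origin: centre of the underside. Leave alone.
- clamp: Bar clamp lying on the bench, steel bar 300 mm long with black jaws, about 28 mm high. Origin: under the middle of the bar, bar along x. Leave alone.
- wrench: Steel wrench lying on the bench, 180 mm long along its x. Leave alone.
- disc: Flat red-brown grinding disc, 115 mm across, 6 mm thick. Origin: centre of the underside. Leave alone.
- jar: White jar with dark lid, 64 mm across, 85 mm high. Origin: centre of the underside. Leave alone.
Mind the look-alikes: they are no part of the job. What is shaped like the cover_medium but purple or yellow is not meant.

How it is judged:
On the way, in this order (a step that is already met when the one before it is completed fails the run):
1. the medium cover is lifted out of the tray (height (world z) of cover_medium above 0.03 m), for 0.1 s.
2. the medium cover has snapped into the port and is pressed home against the seal (horizontal distance between cover_medium and port_mouth below 0.004 m and angle between cover_medium's own z axis and vertical below 0.1 rad and z of cover_medium in the frame of port_mouth between -0.03 and -0.0225 m and value of joint seal above 0.0025 m and contact force between cover_medium and seal above 4 N and (contact force between cover_medium and the fingers above 2 N or contact force between cover_medium and the arm above 2 N)), for 0.3 s.
At the end, for the whole second after the job is handed in: Medium cover snapped in the port (centred within 4 mm, level within 0.1 rad, foot 22.5 to 30 mm below the rim) and still pressed through the last second: robot on cover over 2 N, cover on seal over 4 N, seal pressed down over 2.5 of its 4 mm (all of step 2); the arm keeps its last pose, push and grip.
It fails at once if one of the other two covers is moved more than 30 mm (distance of any of cover_small, cover_large from where it was at the start of the episode above 0.03 m).
It fails at once if another thing lying on the bench is moved more than 30 mm (distance of any of goggles, clamp, wrench, disc, jar from where it was at the start of the episode above 0.03 m).
It also fails if it takes over 51 s, if anything falls off the work surface, if the arm or the gripper's body presses on something with over 40 N, if the wrist force passes 120 N, or if a joint passes its speed limit or range.

### The arm

A 7-joint arm with a two-finger parallel gripper is mounted at the origin on the work surface. World frame = base frame: x ahead of the robot, y to its left, z up, the work surface at z = 0. Lengths are in m, angles in rad, forces in N, time in s.
With the tool pointing down it reaches from about 0.425 to 0.925 m from the base axis. Payload 6.8 kg.
Tool frame: the origin (TCP) lies at the very end of the fingers, on their centre line; the grasp point (between the pads) lies 19 mm behind it; x points along the fingers, y is the direction in which the jaws open and shut, and the axes are right-handed (so a half turn about x gives the same grasp; the last joint's range is limited). The gripper opens to 85 mm and grips with 20 to 120 N. Pads are 22 mm wide; open, the fingers measure 114 mm over their backs; the gripper's body (76 mm by 85 mm) begins 54 mm behind the grasp point. The pads swing forward as they close: fully open they stand 13 mm farther back than shut.
Start: joints at [1.214, 0.477, 0.022, 1.555, -0.011, 1.109, -0.083], TCP at [0.166, -0.654, 0.231] pointing down, gripper open.
Joint ranges: [-2.96, 2.96], [-0.34, 2.1], [-1.41, 1.46], [0.24, 2.44], [-1.37, 4.51], [0.17, 1.92], [-2.96, 2.96]. Speed limits (rad/s): [2.39, 2.39, 3.14, 3.14, 3.14, 3.14, 3.14].

### API

Orientations are given as a rotation vector (axis times angle).
In Python, from bench import get_obs, grab_frame, camera_info, hand_in gives the robot as it stands.
- The arm moves only by the tool apply_moves, never from a script. Its argument "series" is text: rows parted by semicolons, each of 7 numbers parted by spaces: the turn, a rotation vector about the tool's x, y, z in rad, then the shift along the tool's x, y, z in m, then the opening, from 0 (shut) to 1 (fully open). In form: wx wy wz tx ty tz hand; .... A call has 1 to 12 rows; each row is the pose to reach, as a shift and turn from the pose commanded when the call began, along the tool's axes at that moment; what a row does not reach only later rows make up. A row lasts 1/8 s, in which the tool goes at most 62.5 mm and 10.7 degrees, less where a joint would pass 70% of its speed; a pose out of reach is approached as far as the arm can. A call with a gripper value outside its range is refused whole. The fingers move at their own pace and stop on an object; "force" is the grip in N (left out, the last holds). Time passes only in rows, so rows that repeat a pose let the fingers close. It gives the time, the measured TCP pose, the force and the opening at its end, in the units of the state.
- get_obs(): the state, without advancing time (a new reading comes with each control period).
- grab_frame(name): name is "scene" or "top" or "wrist"; returns the picture (420x560x3 uint8, blue, green, red); there is no depth.
- camera_info(name): a dict with "fov_y" (degrees; the focal length in pixels is half the picture's height over the tangent of half this angle, whatever the lens; pixels are square), "cx", "cy" (the principal point, pixels), "D" ([k1, k2, p1, p2, k3] as OpenCV has them; the pictures are not rectified), "rvec" (rotation vector, rad) and "tvec" (3), from world to camera coordinates, as OpenCV has them. Camera axes: x right, y down, z forward; pixel columns grow to the right and rows downward; lengths in m; the calibration is good to about 2 mm. A picture is of the moment at which its call begins: read the wrist's pose just before it. camera_info takes no time and is no camera call; for the wrist camera it gives the pose at the moment of the call.
- hand_in(): hands the job in, once; it reports no verdict.
The state is a dict: "clock": time; "joints": joint angles; "qvel": joint speeds; "tau": joint torques, N m; "tcp_pos": TCP position; "orientation": TCP orientation; "contact_force": force on the tool from outside, world axes, zero at the start; "moment": the same for the moment, N m; "grip_width": finger opening in m.
Only numpy, scipy, OpenCV 4.12 (cv2) and the standard library are available. Lean on these libraries where they do the work, as an engineer would, in place of code of your own. Each camera call takes 0.05 s, during which the arm holds its last target.

## Working session

There is one attempt and no reset: what is moved stays moved. The work goes in short steps, Python scripts to look and compute and a tool call to move; the robot and the scene stay as the last step left them, time stands still between calls to the robot, and variables do not carry over. Pictures are saved under pics/ and viewed, and the job is handed in when it is done.

Besides the shell and the picture viewer there is one more tool, called after ">>>" as a command line: name --argument value ..., lists and objects as JSON in quotes. apply_moves: Moves the arm, as the interface text tells. Its arguments: {"type":"object","properties":{"series":{"type":"string"},"force":{"type":"number"}},"required":["series"]}

```bash
mkdir -p pics
python3 - <<'E'
from bench import *
import cv2
o=get_obs(); print({k:(v if not hasattr(v,'round') else v) for k,v in o.items()})
for n in ["top","scene"]:
    f=grab_frame(n); cv2.imwrite(f"pics/{n}0.png",f); print(n,camera_info(n))
E
```

```text
{'clock': 0.0, 'joints': array([ 1.21388573,  0.47779471,  0.02233673,  1.5564397 , -0.0114726 ,
        1.10925955, -0.08308774]), 'qvel': array([ 2.18854464e-04,  1.34322331e-03, -8.03108249e-04,  7.99638346e-05,
       -6.30502299e-04, -8.16921719e-04,  2.09874406e-03]), 'tau': array([ 4.17069832e-04, -5.96444929e+01,  1.60814691e+00, -2.81193513e+01,
        1.24909295e-02,  9.39056132e-03,  1.16938885e-06]), 'tcp_pos': array([ 0.16605986, -0.65366388,  0.23033422]), 'orientation': array([ 2.08937952,  0.26320558, -2.09016362]), 'contact_force': array([-0.21117171,  0.72154074,  0.71707797]), 'moment': array([0.00476471, 0.04964226, 0.00497667]), 'grip_width': 0.0853984386127465}
top {'fov_y': 49.16206533361867, 'cx': 273.70675376992307, 'cy': 210.1494317270936, 'D': array([0.04064991, 0.        , 0.        , 0.        , 0.        ]), 'rvec': array([ 2.18748113, -2.16815831,  0.10785252]), 'tvec': array([0.02558193, 0.50273568, 1.20095386])}
scene {'fov_y': 52.72053181287306, 'cx': 275.7098578566549, 'cy': 209.76882507738432, 'D': array([-0.0828973,  0.       ,  0.       ,  0.       ,  0.       ]), 'rvec': array([ 1.97265622,  1.01154223, -0.51471852]), 'tvec': array([-0.32810568, -0.14425059,  1.64595607])}
```

View pics/top0.png

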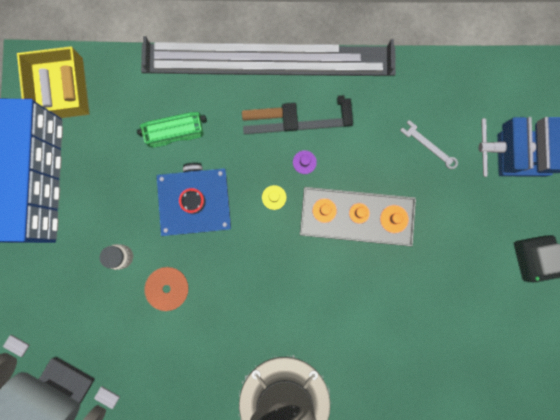

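View pics/scene0.png

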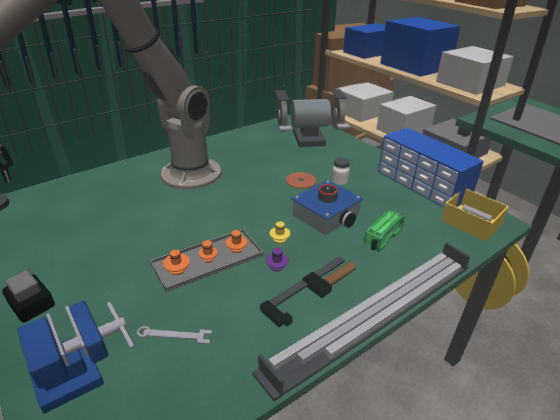

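The top view shows the tray at about (358,216) with covers at (325,210), (360,213) and (396,218). The port's collar is at (191,201). Yellow and purple decoys sit at (274,197) and (305,161). Next I'll measure these.

```bash
cat > h.py <<'E'
import numpy as np, cv2
from bench import *
def K(ci,h=420):
    f=h/2/np.tan(np.radians(ci['fov_y'])/2); return np.array([[f,0,ci['cx']],[0,f,ci['cy']],[0,0,1]])
def ray(ci,px):
    p=cv2.undistortPoints(np.array(px,float).reshape(-1,1,2),K(ci),np.array(ci['D']))[:,0]
    R=cv2.Rodrigues(np.array(ci['rvec']))[0]; t=np.array(ci['tvec'])
    return -R.T@t, np.c_[p,np.ones(len(p))]@R
def onplane(ci,px,z):
    c,d=ray(ci,px); return c+d*((z-c[2])/d[:,2])[:,None]
def circ(P):
    A=np.c_[2*P[:,:2],np.ones(len(P))]; s=np.linalg.lstsq(A,(P[:,:2]**2).sum(1),rcond=None)[0]
    return s[:2],2*np.sqrt(s[2]+s[0]**2+s[1]**2)
def blobs(img,lo,hi,amin=40):
    h=cv2.cvtColor(img,cv2.COLOR_BGR2HSV); m=cv2.inRange(h,lo,hi)
    cs,_=cv2.findContours(m,cv2.RETR_EXTERNAL,cv2.CHAIN_APPROX_NONE)
    return [c[:,0,:] for c in cs if cv2.contourArea(c)>amin]
E
python3 - <<'E'
from h import *
ci=camera_info("top"); im=cv2.imread("pics/top0.png")
for nm,lo,hi,z in [("orange",(8,150,150),(22,255,255),.033),("red",(0,170,120),(7,255,255),.104),("red2",(174,150,120),(180,255,255),.104)]:
    for c in blobs(im,lo,hi):
        hull=cv2.convexHull(c)[:,0]; P=onplane(ci,c,z); xy,d=circ(onplane(ci,hull,z))
        (u,v),(a,b),_=cv2.fitEllipse(c) if len(c)>5 else ((0,0),(0,0),0)
        print(nm,c.mean(0).round(1),"circ",xy.round(4),d.round(4),"ell",round(u,1),round(v,1),round(a,1),round(b,1),onplane(ci,[(u,v)],z).round(4))
print("tray corners",onplane(ci,[(304,188),(415,198),(412,245),(301,234)],.016).round(3))
print("port corners",onplane(ci,[(157,175),(226,169),(231,233),(161,236)],.07).round(3))
print(cv2.Rodrigues(get_obs()['orientation'])[0].round(3))
big=cv2.resize(im[150:270,130:430],None,fx=2.6,fy=2.6,interpolation=cv2.INTER_CUBIC); cv2.imwrite("pics/topz.png",big)
E
```

```text
orange [393.8 218.4] circ [ 0.4822 -0.2869] 0.0668 ell 393.9 218.6 24.3 25.1 [[ 0.4821 -0.287   0.033 ]]
orange [358.8 212.8] circ [ 0.4968 -0.1949] 0.046 ell 358.9 212.8 16.5 17.0 [[ 0.4966 -0.1951  0.033 ]]
orange [324.2 210.1] circ [ 0.5031 -0.1034] 0.0549 ell 324.1 210.0 19.9 20.5 [[ 0.5032 -0.1033  0.033 ]]
tray corners [[ 0.564 -0.051  0.016]
 [ 0.539 -0.349  0.016]
 [ 0.413 -0.338  0.016]
 [ 0.44  -0.043  0.016]]
port corners [[0.586 0.331 0.07 ]
 [0.604 0.154 0.07 ]
 [0.439 0.139 0.07 ]
 [0.43  0.316 0.07 ]]
[[-0.001  0.246 -0.969]
 [ 0.002 -0.969 -0.246]
 [-1.    -0.002  0.   ]]
```

View pics/topz.png

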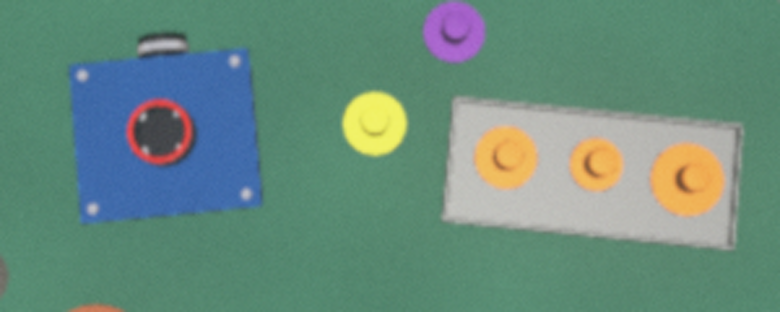

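The diameter order is clear: the left cover in the top view (y≈-0.10) is the medium one, the middle is small and the right is large. The mask was too tight, so I'll loosen it to refine the centres and get the red seal ring.

Run:
```python
from h import *
ci=camera_info("top"); im=cv2.imread("pics/top0.png")
h=cv2.cvtColor(im,cv2.COLOR_BGR2HSV); print(h[201,176:208].tolist()); print(h[210,310:342].tolist())
for nm,lo,hi,z in [("orange",(5,90,90),(26,255,255),.033),("red",(0,120,90),(7,255,255),.104),("red2",(165,110,80),(180,255,255),.104)]:
    for c in blobs(im,lo,hi):
        xy,d=circ(onplane(ci,cv2.convexHull(c)[:,0],z))
        print(nm,c.mean(0).round(1),"circ",xy.round(4),d.round(4))
h0=h[...,0].astype(int); m=(((h0<8)|(h0>165))&(h[...,1]>110)&(h[...,2]>80)).astype(np.uint8)
m[:, :160]=0;m[:,230:]=0; m[240:]=0
ys,xs=np.nonzero(m); xy,d=circ(onplane(ci,np.c_[xs,ys],.104)); print("ring px circ",xy,d,len(xs))
c=cv2.convexHull(np.c_[xs,ys].astype(np.int32))[:,0]; print("outer",circ(onplane(ci,c,.104)))
```

```text
[[108, 162, 168], [109, 149, 166], [142, 81, 144], [176, 158, 212], [0, 168, 215], [0, 140, 138], [169, 30, 68], [108, 20, 63], [107, 25, 71], [102, 17, 73], [105, 21, 73], [110, 20, 75], [107, 25, 72], [110, 20, 75], [110, 21, 72], [120, 14, 72], [120, 17, 74], [107, 30, 77], [105, 20, 75], [100, 21, 72], [107, 24, 73], [105, 21, 73], [115, 20, 75], [111, 24, 74], [179, 92, 116], [0, 162, 190], [1, 166, 217], [0, 133, 161], [164, 51, 85], [109, 118, 110], [108, 150, 153], [108, 159, 167]]
[[20, 8, 194], [15, 26, 197], [14, 91, 215], [17, 140, 234], [19, 157, 239], [19, 156, 240], [20, 155, 240], [19, 155, 240], [18, 159, 236], [16, 161, 207], [15, 156, 173], [16, 157, 222], [19, 156, 237], [19, 156, 240], [20, 152, 241], [19, 156, 240], [19, 156, 240], [19, 157, 241], [19, 162, 240], [18, 160, 240], [18, 164, 238], [17, 161, 234], [18, 158, 238], [19, 157, 240], [19, 157, 240], [18, 144, 237], [16, 99, 220], [15, 39, 197], [30, 8, 189], [36, 7, 190], [35, 8, 191], [30, 8, 188]]
orange [166.  288.5] circ [0.2953 0.3072] 0.1106
orange [393.8 218.7] circ [ 0.482  -0.2871] 0.0736
orange [358.9 212.9] circ [ 0.4964 -0.195 ] 0.0531
orange [324.2 210.2] circ [ 0.5028 -0.1032] 0.0628
orange [262.5 113.5] circ [0.7556 0.0634] 0.0951
orange [67.5 82.9] circ [0.8392 0.5831] 0.0925
orange [75.7 90.9] circ [0.8306 0.5904] 0.1662
orange [38.6 67.7] circ [0.8638 0.6401] 0.1608
ring px circ [0.51831567 0.23685461] 0.05529321746081745 205
outer (array([0.51817697, 0.23671416]), np.float64(0.061352150228884045))
```

>>> apply_moves --series "-1.213 0 0 0.05 -0.451 -0.462 1; -1.213 0 0 0.05 -0.451 -0.462 1; -1.213 0 0 0.05 -0.451 -0.462 1; -1.213 0 0 0.05 -0.451 -0.462 1; -1.213 0 0 0.05 -0.451 -0.462 1; -1.213 0 0 0.05 -0.451 -0.462 1; -1.213 0 0 0.05 -0.451 -0.462 1; -1.213 0 0 0.05 -0.451 -0.462 1; -1.213 0 0 0.05 -0.451 -0.462 1; -1.213 0 0 0.05 -0.451 -0.462 1; -1.213 0 0 0.05 -0.451 -0.462 1; -1.213 0 0 0.05 -0.451 -0.462 1" --force 60

```text
clock: 1.6
tcp_pos: [0.5034, -0.1013, 0.181]
orientation: [1.287, 1.159, -1.286]
contact_force: [-0.7, -1.0, 0.0]
grip_width: 0.0851
```

Run:
```python
from h import *
o=get_obs(); ci=camera_info("wrist"); f=grab_frame("wrist"); cv2.imwrite("pics/w1.png",f)
print(o['clock'],o['tcp_pos'],o['contact_force']); print(cv2.Rodrigues(o['orientation'])[0].round(3))
print(ci)
c0=-cv2.Rodrigues(ci['rvec'])[0].T@ci['tvec']; print("cam",c0)
for c in blobs(f,(5,90,90),(26,255,255),200):
    xy,d=circ(onplane(ci,cv2.convexHull(c)[:,0],.033)); print(c.mean(0).round(1),xy.round(4),d.round(4))
```

```text
1.6 [ 0.50336747 -0.10131911  0.18095597] [-0.70565418 -1.01743103  0.02809567]
[[-0.     0.994 -0.105]
 [ 0.001 -0.105 -0.994]
 [-1.    -0.001 -0.001]]
{'fov_y': 62.895561861761976, 'cx': 275.3941328454931, 'cy': 201.92664565657367, 'D': array([-0.00398518,  0.        ,  0.        ,  0.        ,  0.        ]), 'rvec': array([-2.81276185,  0.14842476,  0.02616516]), 'tvec': array([-0.509787  , -0.06989029,  0.31739047])}
cam [ 0.51106007 -0.01877754  0.32244249]
[271.5 354.4] [ 0.4786 -0.2833] 0.0775
[276.2 279.5] [ 0.4922 -0.1963] 0.0594
[272.4 184.5] [ 0.4993 -0.1007] 0.0631
```

View pics/w1.png

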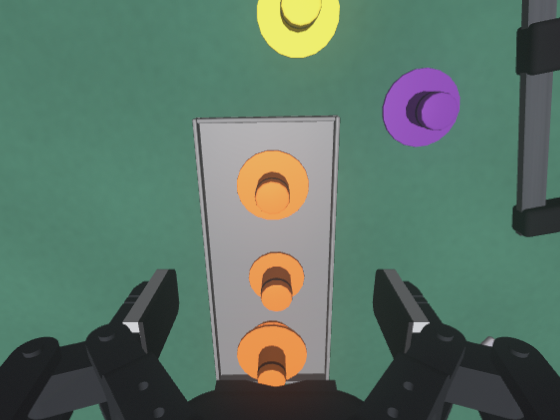

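The wrist view shows the medium cover at (272,184). It reads (0.499,-0.101), about 3.5 mm from the top camera's reading, so I'll use the mean, and the jaws self-centre in x anyway. Now descending to grasp.

>>> apply_moves --series "0 0 0 0.05 -0.002 0.001 1; 0 0 0 0.10 -0.002 0.001 1; 0 0 0 0.13 -0.002 0.001 1; 0 0 0 0.144 -0.002 0.001 1; 0 0 0 0.144 -0.002 0.001 1; 0 0 0 0.144 -0.002 0.001 0; 0 0 0 0.144 -0.002 0.001 0; 0 0 0 0.144 -0.002 0.001 0; 0 0 0 0.144 -0.002 0.001 0; 0 0 0 0.144 -0.002 0.001 0; 0 0 0 0.144 -0.002 0.001 0; 0 0 0 0.144 -0.002 0.001 0" --force 60

```text
clock: 3.15
tcp_pos: [0.5013, -0.1042, 0.0381]
orientation: [1.289, 1.155, -1.289]
contact_force: [-1.3, 0.1, 6.5]
grip_width: 0.0265
```

Run:
```python
from h import *
f=grab_frame("wrist"); cv2.imwrite("pics/w2.png",f); o=get_obs(); print(o['tcp_pos'],o['grip_width'],o['contact_force'])
```

```text
[ 0.50125325 -0.10422525  0.03804558] 0.02643255295137473 [-1.16354755 -0.60130665  6.09256473]
```

View pics/w2.png

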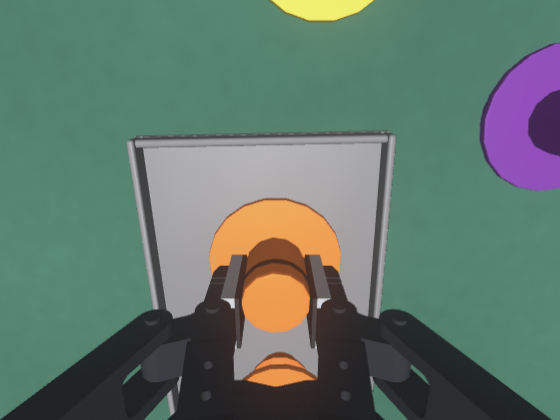

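The cover is in the jaws (opening 26.5 mm, knob centred at (277,300)). I'll lift and carry it to a hover over the port.

>>> apply_moves --series "0 0 0 -0.03 0 0 0; 0 0 0 -0.08 0 0 0; 0 0 0 -0.13 0 0 0; 0 0 0 -0.16 -0.003 -0.04 0; 0 0 0 -0.16 -0.006 -0.1 0; 0 0 0 -0.16 -0.010 -0.16 0; 0 0 0 -0.16 -0.013 -0.22 0; 0 0 0 -0.16 -0.017 -0.28 0; 0 0 0 -0.16 -0.020 -0.325 0; 0 0 0 -0.16 -0.020 -0.340 0; 0 0 0 -0.16 -0.020 -0.340 0; 0 0 0 -0.16 -0.020 -0.340 0" --force 80

```text
clock: 4.7
tcp_pos: [0.5183, 0.2337, 0.197]
orientation: [1.289, 1.153, -1.292]
contact_force: [-0.2, -0.4, -0.3]
grip_width: 0.0257
```

Run:
```python
from h import *
o=get_obs(); ci=camera_info("wrist"); f=grab_frame("wrist"); cv2.imwrite("pics/w3.png",f)
t=camera_info("top");g=grab_frame("top"); cv2.imwrite("pics/t3.png",g)
cv2.imwrite("pics/t3z.png",cv2.resize(g[140:280,110:330],None,fx=3.4,fy=3.4))
cv2.imwrite("pics/s3.png",grab_frame("scene"))
print(o['clock'],o['tcp_pos'],o['grip_width'],o['contact_force']);print(cv2.Rodrigues(o['orientation'])[0].round(3))
print(-cv2.Rodrigues(ci['rvec'])[0].T@ci['tvec'])
```

```text
4.7 [0.51830019 0.23370724 0.19700538] 0.025657129971593463 [-0.18524439 -0.39616119 -0.26909958]
[[-0.     0.994 -0.111]
 [-0.002 -0.111 -0.994]
 [-1.    -0.     0.002]]
[0.52650861 0.31658115 0.33826262]
```

View pics/w3.png

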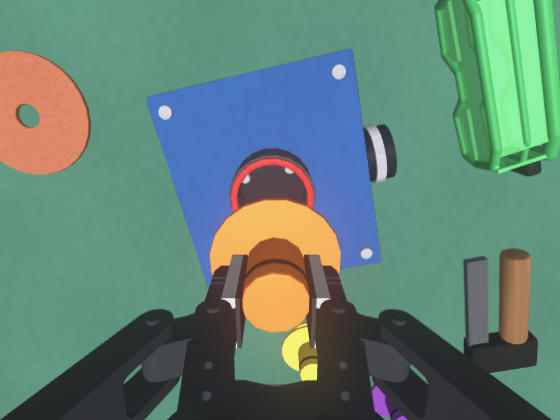

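View pics/t3z.png

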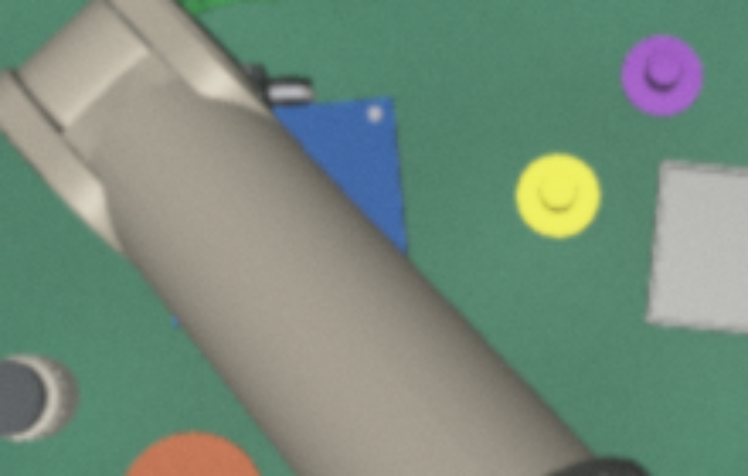

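View pics/s3.png

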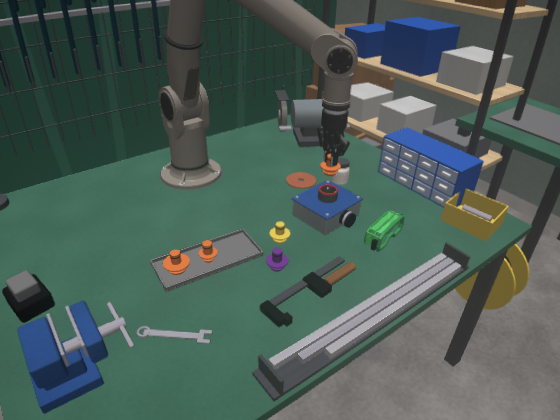

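The medium cover is held level, about 60 mm above the port. In the wrist view the flange arc is around (275,250) and the red seal around (272,190). I'll fit both circles in this one picture, so the camera bias largely cancels.

```bash
cat > fit.py <<'E'
from h import *
from scipy.optimize import least_squares
def fit(ci,px,z,r):
    P=onplane(ci,px,z)[:,:2]
    s=least_squares(lambda q:np.hypot(*(P-q).T)-r,P.mean(0)-[0,.02],loss='soft_l1',f_scale=.0005)
    s2=least_squares(lambda q:np.hypot(*(P-q[:2]).T)-q[2],[*s.x,r],loss='soft_l1',f_scale=.0005)
    return s.x.round(4),np.std(s.fun).round(5),s2.x.round(4)
def measure(f,ci,zfl,zs=.104):
    h=cv2.cvtColor(f,cv2.COLOR_BGR2HSV); H=h[...,0].astype(int)
    red=(((H<6)|(H>168))&(h[...,1]>150)&(h[...,2]>90)).astype(np.uint8); red[:,:190]=0; red[:,360:]=0; red[330:]=0
    org=cv2.inRange(h,(8,130,110),(24,255,255)); org[:,:190]=0; org[:,360:]=0
    # seal outer upper edge: topmost red per column ; flange: topmost orange per column
    def top(m,minn):
        out=[]
        for u in range(190,360):
            v=np.nonzero(m[:,u])[0]
            if len(v)>=minn: out.append((u,v[0]-.5))
        return np.array(out,float)
    a=top(red,2); b=top(org,4)
    b=b[b[:,1]<260]; 
    return a,b
E
python3 - <<'E'
from fit import *
f=cv2.imread("pics/w3.png"); ci=camera_info("wrist")
a,b=measure(f,ci,.192)
print(len(a),a[::10].tolist()); print(len(b),b[::10].tolist())
a=a[(a[:,0]>234)&(a[:,0]<312)]
print("seal",fit(ci,a,.104,.0305)); print("flange",fit(ci,b,.192,.032))
E
```

```text
83 [[231.0, 191.5], [241.0, 170.5], [251.0, 162.5], [261.0, 158.5], [271.0, 157.5], [281.0, 158.5], [291.0, 162.5], [301.0, 169.5], [311.0, 185.5]]
130 [[210.0, 249.5], [220.0, 226.5], [230.0, 214.5], [240.0, 206.5], [250.0, 202.5], [260.0, 199.5], [270.0, 197.5], [280.0, 197.5], [290.0, 199.5], [300.0, 202.5], [310.0, 207.5], [320.0, 214.5], [330.0, 226.5]]
seal (array([0.515 , 0.2397]), np.float64(0.00027), array([0.5152, 0.2407, 0.0296]))
flange (array([0.5173, 0.2375]), np.float64(0.00042), array([0.5174, 0.2393, 0.0305]))
```

>>> apply_moves --series "0 0 0 0.03 -0.0015 -0.002 0; 0 0 0 0.05 -0.0015 -0.002 0; 0 0 0 0.05 -0.0015 -0.002 0; 0 0 0 0.05 -0.0015 -0.002 0"

```text
clock: 5.35
tcp_pos: [0.5172, 0.2383, 0.1479]
orientation: [1.29, 1.155, -1.289]
contact_force: [-0.8, 0.5, -0.2]
grip_width: 0.0261
```

Run:
```python
from fit import *
o=get_obs(); ci=camera_info("wrist"); f=grab_frame("wrist"); cv2.imwrite("pics/w4.png",f)
p=o['tcp_pos']; print(o['clock'],p,o['contact_force'])
a,b=measure(f,ci,0)
print(len(a),a[::8].tolist()); print(len(b),b[::10].tolist())
zf=p[2]-.005
print("seal",fit(ci,a,.104,.0305)); print("flange",fit(ci,b,zf,.032))
```

```text
5.35 [0.51715146 0.23825416 0.14789912] [-0.84014157  0.47800386 -0.18038991]
95 [[226.0, 213.5], [234.0, 200.5], [242.0, 193.5], [250.0, 188.5], [258.0, 185.5], [266.0, 183.5], [274.0, 182.5], [282.0, 183.5], [290.0, 185.5], [298.0, 188.5], [306.0, 193.5], [314.0, 201.5]]
130 [[210.0, 249.5], [220.0, 226.5], [230.0, 214.5], [240.0, 207.5], [250.0, 202.5], [260.0, 199.5], [270.0, 198.5], [280.0, 197.5], [290.0, 199.5], [300.0, 202.5], [310.0, 207.5], [320.0, 214.5], [330.0, 226.5]]
seal (array([0.5151, 0.2394]), np.float64(0.00027), array([0.5152, 0.2406, 0.0295]))
flange (array([0.5161, 0.2416]), np.float64(0.00039), array([0.5162, 0.2432, 0.0306]))
```

View pics/w4.png

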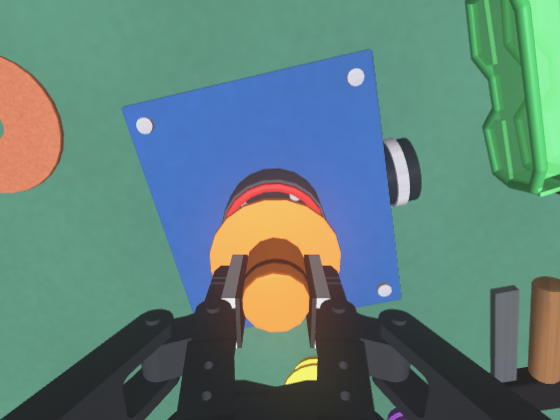

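>>> apply_moves --series "0 0 0 0 -0.0005 0.0024 0; 0 0 0 0 -0.0005 0.0024 0; 0 0 0 0 -0.0005 0.0024 0; 0 0 0 0 -0.0005 0.0024 0"

```text
clock: 5.9
tcp_pos: [0.516, 0.2359, 0.1474]
orientation: [1.289, 1.156, -1.289]
contact_force: [0.6, 0.2, -0.5]
grip_width: 0.0261
```

```bash
cat > m.py <<'E'
from fit import *
import sys
o=get_obs(); ci=camera_info("wrist"); f=grab_frame("wrist"); cv2.imwrite("pics/%s.png"%sys.argv[1],f)
p=o['tcp_pos']; print(o['clock'],p,o['contact_force'])
a,b=measure(f,ci,0)
print("seal",fit(ci,a,.104,.0305)); print("flange",fit(ci,b,p[2]-.005,.032))
E
python3 m.py w5
```

```text
5.9 [0.51596216 0.23587025 0.14740193] [ 0.55964969  0.15051425 -0.52379415]
seal (array([0.515 , 0.2394]), np.float64(0.00028), array([0.5151, 0.2405, 0.0295]))
flange (array([0.5149, 0.2393]), np.float64(0.00041), array([0.5151, 0.241 , 0.0305]))
```

The circles coincide to about 0.5 mm. I'll lower the cover to just before the balls and check the force.

>>> apply_moves --series "0 0 0 0.012 0 0 0; 0 0 0 0.02 0 0 0; 0 0 0 0.024 0 0 0; 0 0 0 0.024 0 0 0"

```text
clock: 6.45
tcp_pos: [0.5158, 0.2359, 0.1229]
orientation: [1.289, 1.156, -1.289]
contact_force: [-0.4, 0.1, 0.2]
grip_width: 0.0257
```

```bash
python3 m.py w6
```

```text
6.45 [0.51578483 0.23593849 0.12289599] [-0.40387011  0.08985078  0.19521879]
seal (array([0.515 , 0.2396]), np.float64(0.00021), array([0.5152, 0.2407, 0.0295]))
flange (array([0.5147, 0.2391]), np.float64(0.00031), array([0.5148, 0.2404, 0.0309]))
```

View pics/w6.png

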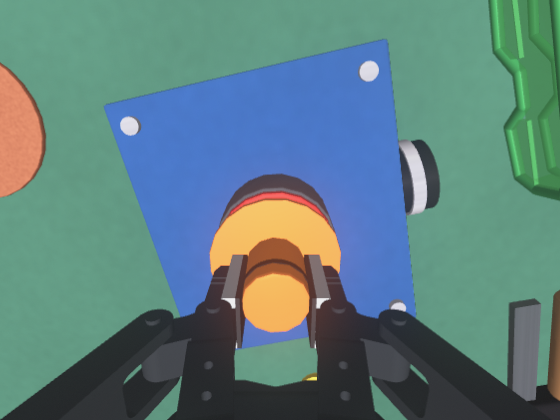

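The foot is inside the collar with no side force. I'll press in small steps.

>>> apply_moves --series "0 0 0 0.003 0 0 0; 0 0 0 0.005 0 0 0; 0 0 0 0.007 0 0 0; 0 0 0 0.008 0 0 0; 0 0 0 0.008 0 0 0" --force 90

```text
clock: 7.12
tcp_pos: [0.5157, 0.2353, 0.1144]
orientation: [1.288, 1.156, -1.29]
contact_force: [1.8, -0.3, -10.4]
grip_width: 0.026
```

>>> apply_moves --series "0 0 0 0.002 0 0 0; 0 0 0 0.003 0 0 0; 0 0 0 0.004 0 0 0; 0 0 0 0.004 0 0 0"

```text
clock: 7.62
tcp_pos: [0.5162, 0.2362, 0.1119]
orientation: [1.29, 1.155, -1.288]
contact_force: [0.3, -0.9, 4.2]
grip_width: 0.0252
```

>>> apply_moves --series "0 0 0 0.001 0 0 0; 0 0 0 0.002 0 0 0; 0 0 0 0.003 0 0 0; 0 0 0 0.003 0 0 0; 0 0 0 0.003 0 0 0"

```text
clock: 8.25
tcp_pos: [0.5162, 0.2362, 0.1096]
orientation: [1.29, 1.155, -1.288]
contact_force: [-2.9, -1.4, 11.1]
grip_width: 0.0259
```

```bash
python3 m.py w7; python3 -c "
import cv2;f=cv2.imread('pics/w7.png');cv2.imwrite('pics/w7z.png',cv2.resize(f[160:340,180:370],None,fx=3,fy=3))"
```

```text
8.25 [0.5162289  0.23619524 0.10956475] [-2.86836558 -1.40240805 11.09298806]Traceback (most recent call last):
  File "m.py", line 6, in <module>
    print("seal",fit(ci,a,.104,.0305)); print("flange",fit(ci,b,p[2]-.005,.032))
                 ~~~^^^^^^^^^^^^^^^^^
  File "fit.py", line 4, in fit
    P=onplane(ci,px,z)[:,:2]
      ~~~~~~~^^^^^^^^^
  File "h.py", line 10, in onplane
    c,d=ray(ci,px); return c+d*((z-c[2])/d[:,2])[:,None]
        ~~~^^^^^^^
  File "h.py", line 6, in ray
    p=cv2.undistortPoints(np.array(px,float).reshape(-1,1,2),K(ci),np.array(ci['D']))[:,0]
      ~~~~~~~~~~~~~~~~~~~^^^^^^^^^^^^^^^^^^^^^^^^^^^^^^^^^^^^^^^^^^^^^^^^^^^^^^^^^^^^
cv2.error: OpenCV(4.12.0) /io/opencv/modules/calib3d/src/undistort.dispatch.cpp:347: error: (-215:Assertion failed) CV_IS_MAT(_src) && CV_IS_MAT(_dst) && (_src->rows == 1 || _src->cols == 1) && (_dst->rows == 1 || _dst->cols == 1) && _src->cols + _src->rows - 1 == _dst->rows + _dst->cols - 1 && (CV_MAT_TYPE(_src->type) == CV_32FC2 || CV_MAT_TYPE(_src->type) == CV_64FC2) && (CV_MAT_TYPE(_dst->type) == CV_32FC2 || CV_MAT_TYPE(_dst->type) == CV_64FC2) in function 'cvUndistortPointsInternal'
```

View pics/w7z.png

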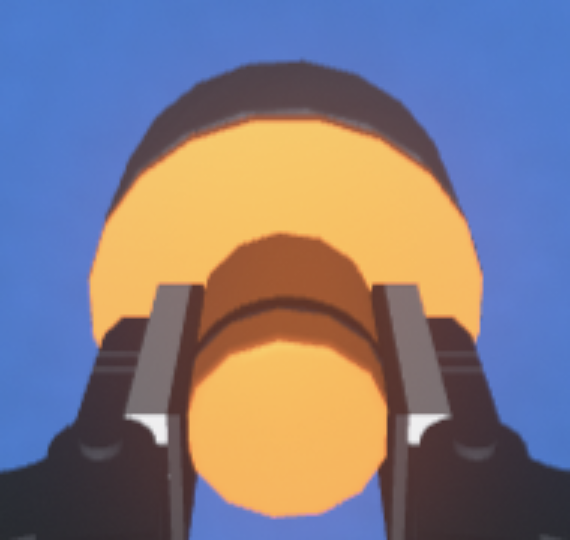

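The red ring is no longer visible and the force is 11 N. I'll press slightly further for margin.

>>> apply_moves --series "0 0 0 0.001 0 0 0; 0 0 0 0.0015 0 0 0; 0 0 0 0.0015 0 0 0; 0 0 0 0.0015 0 0 0; 0 0 0 0.0015 0 0 0; 0 0 0 0.0015 0 0 0"

```text
clock: 9.05
tcp_pos: [0.5162, 0.2362, 0.1092]
orientation: [1.289, 1.154, -1.288]
contact_force: [-6.1, -5.2, 21.8]
grip_width: 0.0257
```

Run:
```python
from h import *
for i in range(3):
    f=grab_frame(["scene","wrist","scene"][i]); 
    if i<2: cv2.imwrite(f"pics/e{i}.png",cv2.resize(f[120:260,250:450],None,fx=4,fy=4) if i==0 else f)
    o=get_obs(); print(o['clock'],o['tcp_pos'],o['contact_force'],o['moment'],o['grip_width'])
```

```text
9.1 [0.51623394 0.23619633 0.10918101] [-6.81586575 -5.01568499 21.45448012] [-0.95049093  0.9876379   0.02145848] 0.02603434152173772
9.15 [0.51621563 0.23622987 0.10918568] [-6.5692567  -4.18591564 20.42006436] [-0.87669911  0.97997203 -0.05932981] 0.025351691844696187
9.2 [0.51619607 0.23620625 0.10916415] [-6.03279905 -4.89888288 21.73419026] [-0.93478334  1.01205663 -0.03496257] 0.02588904542299832
```

View pics/e0.png

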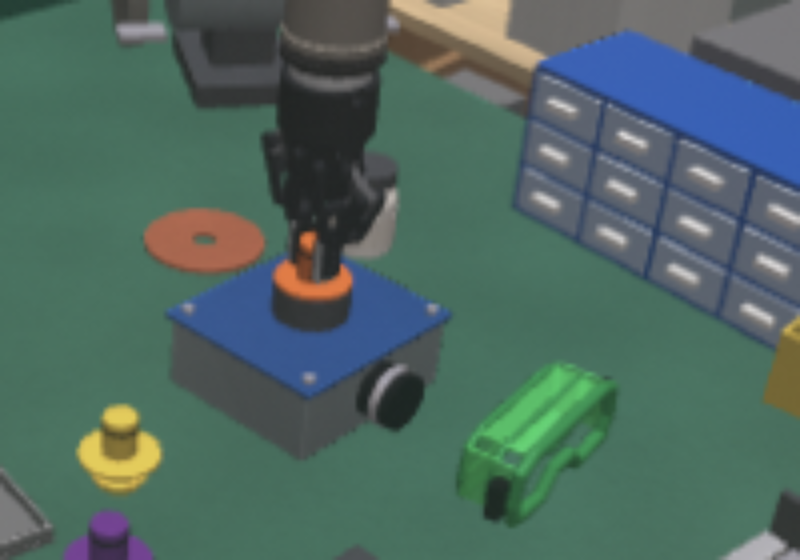

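View pics/e1.png

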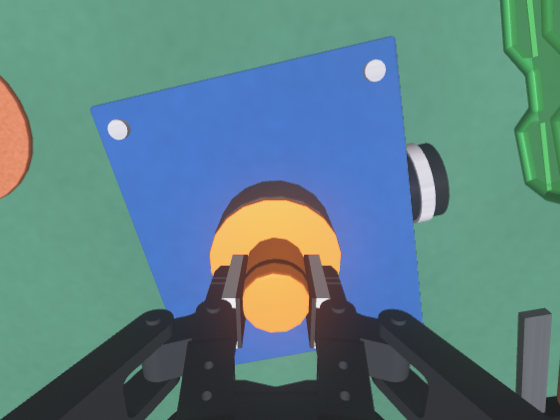

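The cover has hit a hard stop: force doubled to a steady 21 N while the tool moved only 0.4 mm. The scene view shows the flange flush on the collar and level, with no red visible. Handing in.

```bash
python3 -c "
from bench import *
print(hand_in()); print(get_obs()['contact_force'])"
```

```text
the job is handed in; nothing more can be done
None
the job is handed in; nothing more can be done
```

The medium cover is snapped into the port, and I handed the job in at about 9.2 s with the arm still pressing it down. `hand_in()` gives no verdict, so this rests on my last readings.

- **Which cover:** I picked the medium one by flange size, which measured 63 mm; the other two measured 53 and 74 mm.
- **Snap:** as the cover went in, the force swung to about -10 N, meaning the sprung balls were pulling it down. It then rose to 4, 11 and 21 N as I pressed further.
- **Final hold:** the force was steady at 20–22 N and the tool stopped at z = 0.109 m, where I expected the cover to be fully home. In the last pictures the flange sits level on the collar with no red seal showing.
- **Other things:** I touched nothing else on purpose. The goggles and disc look undisturbed in the final pictures, but I did not re-measure the other two covers or the bench items.

**What disagreed:** the top and wrist cameras differed by about 3–4 mm on where the cover and port were. I lined them up within a single wrist picture instead, to about 0.5 mm. About 6–8 N of side force remained at the end. My last attempt to fit the seal's outline failed because the ring was completely hidden.

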